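Clip the clay rolling pin into its drying rack

TASK

The rolling pin has been washed: put it away in the drying rack. Press it down past the two sprung blue jaws until both of its necks sit fully home in the fork clips and both jaws have snapped back shut over them, then let go. Do not drop or throw the pin, and leave the other things on the table where they are.

Things in the scene. Friction and masses are not known exactly. Their poses are not given: they have to be found in the camera images.
- pin_center (a point): Centre of the loose wooden rolling pin, on its axis; at the start it lies on the table, axis 22 mm up. Its y axis runs along the pin, ends alike. Pale body, diameter 44, length 170 mm (y -85 to +85); at each end a neck, diameter 20, y 85 to 123 mm; then a brown hand grip, diameter up to 29, to 172 mm. About 0.26 kg; it can roll. Grip the body, fingers closing across it; the necks go in the clips.
- rack_seat (a point): Where the pin's centre lies when it is fully home in the rack: 75 mm above the table, over the middle of a dark board 130 x 270 x 18 mm that is screwed down. Its y axis is the pin's direction when home (either way round), x across the rack, z up. Two steel fork clips stand on the board, at y = -104 and +104 mm; between them, above the board, is free room for fingers beside the pin.
- clip_left (a point): Centre of the neck's seat in the fork clip at +y of the rack (104 mm from rack_seat, same axes). The clip is 22 mm wide along y, 8 mm clear of the pin's body. Seat floor at z = -10 mm; plain prong on the -x side, inner face at x = -12 mm; the slotted +x prong carries the blue jaw's hinge at x = +19, z = +22 mm. Both prongs flare outward at the top, z = +26 to +40 mm: lower the neck in from above.
- clip_right (a point): The same, of the fork clip at -y of the rack; both jaws are on the +x side. A neck lowered straight down at x = 0 meets the shut jaw when it is about 26 mm above home. Passing both jaws takes 10 to 15 N in all, far more than the pin's weight, so a pin laid in the mouths stays on top of the jaws until pressed.
- jaw_left (a joint): Sprung blue jaw of the +y clip, hinged on the +x prong, with a thumb tab on the outside, rad. 0 = shut, against its stop: it reaches across the mouth to x = +4 mm at z = +18 mm over the seat. It grows to at most 1.4 as a neck pushes it down and aside; it springs back over the neck, to 0, once that is home.
- jaw_right (a joint): Sprung blue jaw of the -y clip; same values.
- strip: Loose dark wooden thickness strip, 25 x 300 x 8 mm, lying near the pin, about parallel to it; origin at the centre of its underside
- rib: Loose kidney-shaped wooden rib (scraper), about 60 x 125 x 6 mm, flat on the table beyond the rack; origin at its underside, in the middle of its curve
- loop_tool: Loose trimming tool with a wooden handle and a steel wire loop, 195 mm long, 14 mm thick, lying on the table's far side; origin under the handle
- glaze_jar: Blue glaze jar with a white cap, 70 mm in diameter, 85 mm tall; origin at the centre of its underside
- bowl: Small terracotta bowl, 110 mm in diameter, 50 mm tall; origin at the centre of its underside
- sprayer: White spray bottle with a green trigger head, 72 mm in diameter, 200 mm tall; origin at the centre of its underside

How it is judged:
At the end, for the whole second after the job is handed in: The pin lies in both fork clips, its centre within 3 mm in height, 5 mm across and 12 mm along of the seat and its axis within 0.04 rad of the seat's, both jaws are back within 0.12 rad of shut, and the pin is at rest and released (z of pin_center in the frame of rack_seat between -0.003 and 0.003 m and x of pin_center in the frame of rack_seat between -0.005 and 0.005 m and y of pin_center in the frame of rack_seat between -0.012 and 0.012 m and angle between the y axis of pin_center and the y axis of rack_seat, either way round below 0.04 rad and value of joint each of jaw_left, jaw_right below 0.12 rad and linear speed of pin below 0.02 m/s); the robot touches nothing.
It fails at once if the pin is dropped or thrown: faster than 0.9 m/s with no finger on it (linear speed of pin above 0.9 m/s and contact force between the fingers and pin below 0.1 N).
It fails at once if another thing on the table is moved by more than 40 mm (distance of any of strip, rib, loop_tool, glaze_jar, bowl, sprayer from where it was at the start of the episode above 0.04 m).
It fails at once if a jar, bowl or bottle is knocked over (angle between any of glaze_jar, bowl, sprayer's own z axis and vertical above 0.5 rad).
It also fails if it takes over 45 s, if anything falls off the work surface, if the arm or the gripper's body presses on something with over 40 N, if the wrist force passes 120 N, or if a joint passes its speed limit or range.

ROBOT

A 7-joint arm with a two-finger parallel gripper is mounted at the origin on the work surface. World frame = base frame: x ahead of the robot, y to its left, z up, the work surface at z = 0. Lengths are in m, angles in rad, forces in N, time in s.
With the tool pointing down it reaches from about 0.425 to 0.825 m from the base axis. Payload 3.6 kg.
Tool frame: the origin (TCP) lies where the fingers leave the gripper's body, on its centre line; the fingertips stand 84 mm ahead of it and the grasp point (between the pads) lies 65 mm ahead of it; z points along the fingers, y is the direction in which the jaws open and shut (so a half turn about z gives the same grasp; the last joint's range is limited). The gripper opens to 93 mm and grips with 3 to 60 N. Pads are 15 mm wide; open, the fingers measure 128 mm over their backs; the gripper's body (75 mm by 188 mm) begins 65 mm behind the grasp point.
Start: joints at [1.097, 0.615, -0.013, 1.423, 0.008, 1.103, -0.04], TCP at [0.281, -0.586, 0.303] pointing down, gripper open.
Joint ranges: [-3.12, 3.12], [-0.3, 2.06], [-1.34, 1.32], [0.26, 2.42], [-1.36, 4.5], [0.01, 1.98], [-2.84, 2.84]. Speed limits (rad/s): [2.79, 2.79, 3.14, 3.14, 3.14, 3.14, 3.14].

INTERFACE

Orientations are given as a 3x3 rotation matrix whose columns are the frame's x, y, z axes.
In Python, from rig import arm gives the robot as it stands.
- The arm moves only by the tool move_arm, never from a script. Its argument "steps" is a list of rows, each a list of 6 numbers: the shift along the world's x, y, z each as a share of 0.12 m, from -1 to 1, then the turn, a rotation vector about the world's x, y, z each as a share of 45 degrees, from -1 to 1. A call has 1 to 5 rows; each row is the pose to reach, as a shift and turn from the pose commanded when the call began; what a row does not reach only later rows make up. A row lasts 1/10 s, in which the tool goes at most 50 mm and 8.59 degrees, less where a joint would pass 70% of its speed; a pose out of reach is approached as far as the arm can. A call with a number of a shift or a turn outside -1 to 1 is refused whole. A call with a gripper value outside its range is refused whole. "claw" is the closure, from 0 (fully open) to 1 (shut), set as the call begins (left out, the last holds). The fingers move at their own pace and stop on an object; "force" is the grip in N (left out, the last holds). Time passes only in rows, so rows that repeat a pose let the fingers close. It gives the time, the measured TCP pose, the force and the opening at its end, in the units of the state.
- arm.state(): the state, without advancing time (a new reading comes with each control period).
- arm.camera(name): name is "side" or "top" or "wrist"; returns a dict with "frame" (480x640x3 uint8, red, green, blue), "vfov" (degrees; the focal length in pixels is half the picture's height over the tangent of half this angle, whatever the lens; pixels are square), "cx", "cy" (the principal point, pixels), "k1" (the pictures are not rectified: a ray, as slopes to the right and down, at radius r is drawn at 1 + k1 r^2 times it, then the intrinsics apply), "R" (3x3) and "t" (3): a world point X has camera coordinates R X + t; the wrist camera has in their place "hand_eye" (4x4, takes a point from camera to tool coordinates, whose origin is the TCP and whose axes are the flange's). Camera axes: x right, y down, z forward; pixel columns grow to the right and rows downward; lengths in m; the calibration is good to about 2 mm. A picture is of the moment at which its call begins: read the wrist's pose just before it. There is no depth.
- arm.finish_job(): hands the job in, once; it reports no verdict.
Trained networks look in a picture, given as the dict that the camera call returned (one of the last four; its "shot" number tells which), for a name from the list of things; names that differ only in an ending like _2 or _b are one class to them, and where a whole thing is asked for, a point or a joint stands for the part that bears it (a point fixed in the world has none). Each returns a list of dicts, best first, with "conf" (0 to 1); they miss things now and then, are a little off and sometimes report something else, mostly with a low value. They report only what shows in the picture. A call takes as long as a camera call.
- arm.recognise(thing, picture): "extent" ([left, top, width, height] in pixels, round what is visible of it).
- arm.tip_of(thing, picture): "xy" ([column, row] in pixels: a listed point, or the origin of a listed thing).
The state is a dict: "time_s": time; "joint_pos": joint angles; "joint_vel": joint speeds; "tau": joint torques, N m; "tool_pos": TCP position; "tcp_rot": TCP orientation; "contact_force": force on the tool from outside, world axes, zero at the start; "ft_torque": the same for the moment, N m; "opening": finger opening in m.
Only numpy, scipy, OpenCV 4.12 (cv2) and the standard library are available. Lean on these libraries where they do the work, as an engineer would, in place of code of your own. Each camera call takes 0.05 s, during which the arm holds its last target.

## Working session

There is one attempt and no reset: what is moved stays moved. The work goes in short steps, Python scripts to look and compute and a tool call to move; the robot and the scene stay as the last step left them, time stands still between calls to the robot, and variables do not carry over. Pictures are saved under pics/ and viewed, and the job is handed in when it is done.

Besides the shell and the picture viewer there is one more tool, called after "Request:" as name(argument=value, ...), one argument or row to a line, values as JSON. move_arm: Moves the arm, as the interface text tells. Its arguments: {"type":"object","properties":{"steps":{"type":"array","items":{"type":"array","items":{"type":"number"}}},"claw":{"type":"number"},"force":{"type":"number"}},"required":["steps"]}

```bash
ls; mkdir -p pics; cat > h.py <<'E'
import numpy as np, cv2
from rig import arm
def save(p,name):
    cv2.imwrite('pics/'+name+'.png', cv2.cvtColor(p['frame'],cv2.COLOR_RGB2BGR))
def pose(p,st=None):
    if 'R' in p: return np.array(p['R']),np.array(p['t'])
    H=np.array(p['hand_eye']); Rt=np.array(st['tcp_rot']); tt=np.array(st['tool_pos'])
    Rw=Rt@H[:3,:3]; c=Rt@H[:3,3]+tt
    return Rw.T, -Rw.T@c
def f(p): return 240/np.tan(np.radians(p['vfov'])/2)
def proj(p,X,st=None):
    R,t=pose(p,st); c=R@np.array(X,float)+t; s=c[:2]/c[2]; s=s*(1+p['k1']*(s@s))
    return np.array([p['cx'],p['cy']])+f(p)*s
def ray(p,uv,st=None):
    R,t=pose(p,st); d=(np.array(uv,float)-[p['cx'],p['cy']])/f(p); s=d.copy()
    for _ in range(30): s=d/(1+p['k1']*(s@s))
    return -R.T@t, R.T@np.array([s[0],s[1],1])
def onz(p,uv,z,st=None):
    o,d=ray(p,uv,st); return o+d*(z-o[2])/d[2]
E
python3 - <<'E'
from h import *
st=arm.state(); print(st['time_s'],st['tool_pos'],np.round(st['tcp_rot'],3).tolist(),st['opening'],st['contact_force'])
for n in ['top','side','wrist']:
    s=arm.state(); p=arm.camera(n); save(p,n+'0'); print(n,p['vfov'],p['cx'],p['cy'],p['k1'],p.get('R'),p.get('t'),p.get('hand_eye'))
    for th in ['pin_center','rack_seat','clip_left','clip_right','jaw_left']+(['strip','rib','loop_tool','glaze_jar','bowl','sprayer'] if n=='top' else []):
        r=arm.tip_of(th,p)[:3]
        for q in r:
            print(th,np.round(q['xy'],1),round(q['conf'],2),np.round(onz(p,q['xy'],{'pin_center':.022,'strip':0,'rib':0}.get(th,.075 if th in('rack_seat','clip_left','clip_right') else 0),s),4))
E
```

```text
pics
0.0 [ 0.28119319 -0.58538778  0.30159159] [[0.901, 0.433, -0.001], [0.433, -0.901, 0.002], [-0.0, -0.003, -1.0]] 0.09310521971699394 [-0.17531638  0.01276528 -0.39877994]
top 55.26541358618988 323.4586306016975 241.6333245734122 -0.0019443647748979725 [[-0.0229073  -0.99971588 -0.00658962]
 [-0.99048018  0.02358961 -0.13561913]
 [ 0.13573604  0.00342022 -0.99073913]] [0.10586344 0.54528096 1.28101084] None
pin_center [428.4 226.9] 0.86 [ 0.5858 -0.2141  0.022 ]
pin_center [257.6 215.4] 0.51 [0.6321 0.2847 0.022 ]
rack_seat [273.2 248.8] 0.59 [0.5256 0.2336 0.075 ]
clip_left [235.6 251.4] 0.61 [0.5208 0.3386 0.075 ]
clip_right [308.9 244.9] 0.82 [0.5342 0.1338 0.075 ]
clip_right [500.  309.1] 0.36 [ 0.345 -0.385  0.075]Traceback (most recent call last):
  File "<stdin>", line 6, in <module>
ValueError: it knows: bowl, clip_left, clip_right, glaze_jar, loop_tool, pin_center, rack_seat, rib, sprayer, strip
```

```bash
python3 - <<'E'
from h import *
import pickle
for n in ['top','side','wrist']:
    s=arm.state(); p=arm.camera(n); save(p,n+'1'); pickle.dump((s,p),open(n+'1.pkl','wb'))
    print(n,p['vfov'],p['cx'],p['cy'],p['k1'],p.get('hand_eye'), -np.array(p['R']).T@p['t'] if 'R' in p else '')
    for th in ['pin_center','rack_seat','clip_left','clip_right','strip','rib','loop_tool','glaze_jar','bowl','sprayer']:
        r=arm.tip_of(th,p)[:2]
        for q in r:
            print(th,np.round(q['xy'],1),round(q['conf'],2),np.round(onz(p,q['xy'],{'pin_center':.022,'strip':0,'rib':0}.get(th,.075 if th in('rack_seat','clip_left','clip_right') else 0),s),4))
E
```

```text
top 55.26541358618988 323.4586306016975 241.6333245734122 -0.0019443647748979725 None [0.36863568 0.08858906 1.3437957 ]
pin_center [429.9 230.2] 0.68 [ 0.576  -0.2179  0.022 ]
rack_seat [271.  250.6] 0.72 [0.5207 0.2398 0.075 ]
clip_left [232.3 253.8] 0.58 [0.5143 0.3478 0.075 ]
clip_right [306.8 245.3] 0.68 [0.5332 0.1397 0.075 ]
rib [255.8 216.5] 0.87 [0.6332 0.2933 0.    ]
loop_tool [359.5 163. ] 0.82 [ 0.7904 -0.0214  0.    ]
glaze_jar [499.2 310.2] 0.7 [ 0.3405 -0.4105  0.    ]
glaze_jar [251.5 317.4] 0.25 [0.3363 0.3067 0.    ]
bowl [255.5 318.7] 0.61 [0.3323 0.2951 0.    ]
sprayer [155.5 272.2] 0.79 [0.4738 0.5889 0.    ]
side 54.6832940861138 319.72163895917186 242.02966722423955 -0.08520613939852838 None [0.30162022 0.78423787 0.93719569]
pin_center [347.3 169.1] 0.82 [ 0.5853 -0.2294  0.022 ]
rack_seat [312.7 287.4] 0.74 [0.52   0.2359 0.075 ]
clip_left [298.1 331.9] 0.74 [0.5093 0.3517 0.075 ]
clip_right [323. 253.] 0.97 [0.5316 0.1351 0.075 ]
clip_right [316.4 173.9] 0.54 [ 0.6433 -0.1225  0.075 ]
strip [317.8 170.8] 0.73 [ 0.6739 -0.216   0.    ]
rib [255.9 310.7] 0.94 [0.6414 0.2958 0.    ]
rib [271.8 455.8] 0.41 [0.4754 0.5838 0.    ]
loop_tool [254.2 208.1] 0.77 [ 0.7882 -0.0077  0.    ]
glaze_jar [439.6 154.1] 0.66 [ 0.3395 -0.4229 -0.    ]
bowl [380.  353.5] 0.75 [0.3377 0.303  0.    ]
bowl [255.  310.9] 0.26 [ 0.6432  0.297  -0.    ]
sprayer [270.  455.4] 0.73 [0.479  0.5843 0.    ]
wrist 60.18550637265703 325.99545816861155 244.4901792050687 -0.08782531091140137 [[ 3.95505653e-04 -9.58306762e-01 -2.85741129e-01  7.95258306e-02]
 [ 9.99999759e-01  5.41822873e-04 -4.33003696e-04  2.90180082e-04]
 [ 5.69771450e-04 -2.85740890e-01  9.58306746e-01 -8.17531658e-02]
 [ 0.00000000e+00  0.00000000e+00  0.00000000e+00  1.00000000e+00]] 
glaze_jar [181.2  73.5] 0.93 [ 0.3365 -0.4174  0.    ]
```

View pics/top0.png

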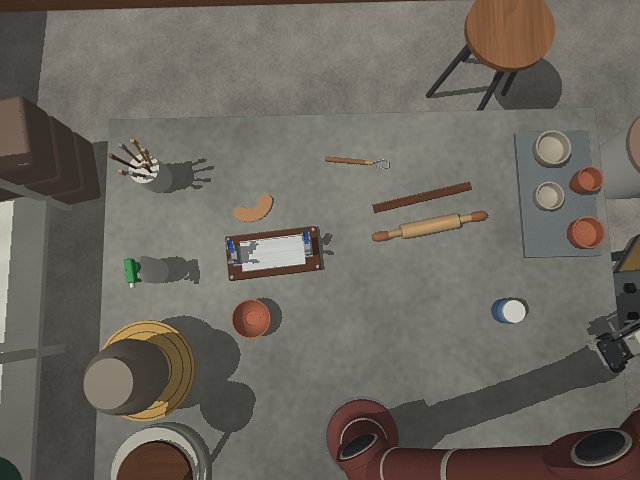

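```bash
sleep 1
```

```text
(no output)
```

View pics/side1.png

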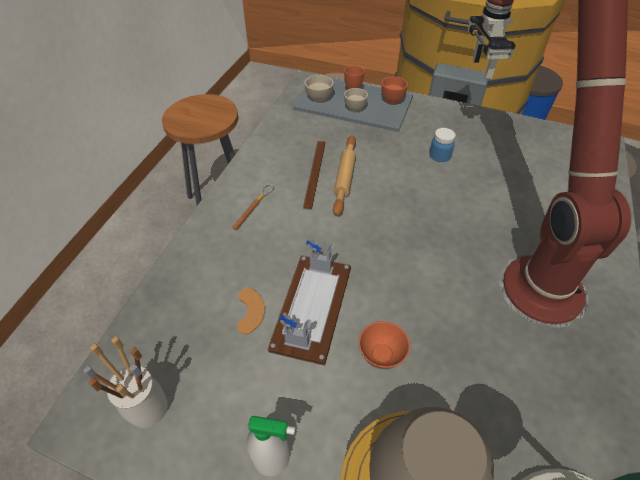

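View pics/wrist1.png

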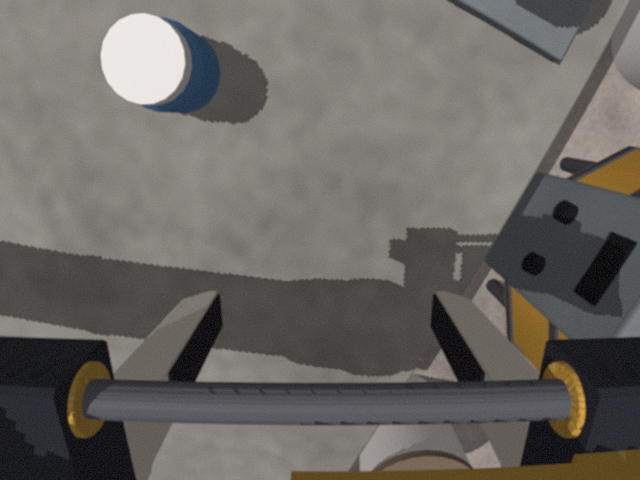

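Top view: pin at about (428,226), strip at (422,197), and rack at (273,250) with its blue jaws on the far (+x) side. The wrist view shows only the jar. Next I measure the pin and strip axes.

```bash
cat > seg.py <<'E'
from h import *
import pickle
def axisline(p,s,mask,z):
    # map mask pixels to plane z, PCA
    ys,xs=np.nonzero(mask); P=np.array([onz(p,(x,y),z,s)[:2] for x,y in zip(xs,ys)])
    (c,(w,h),a)=cv2.minAreaRect((P*1000).astype(np.float32))
    m=P.mean(0); u,sv,v=np.linalg.svd(P-m); d=v[0]; d=d*np.sign(d[1])
    pr=(P-m)@d; q=(P-m)@np.array([-d[1],d[0]])
    return m,np.array(c)/1000,(round(w),round(h),round(a,1)),d,np.degrees(np.arctan2(-d[0],d[1])),(pr.min(),pr.max(),q.min(),q.max())
E
python3 - <<'E'
from seg import *
for n,roi in [('top',(360,175,500,250)),('side',(300,130,365,220))]:
    s,p=pickle.load(open(n+'1.pkl','rb')); hsv=cv2.cvtColor(p['frame'],cv2.COLOR_RGB2HSV)
    m=((hsv[...,1]>75)).astype(np.uint8); r=np.zeros_like(m); x0,y0,x1,y1=roi; r[y0:y1,x0:x1]=1; m*=r
    k,lab,stt,_=cv2.connectedComponentsWithStats(m)
    for i in range(1,k):
        if stt[i,4]>150:
            mm=lab==i; print(n,stt[i]); 
            for z in (0.022,0.008): 
                o=axisline(p,s,mm,z); print(z,*[np.round(x,4) for x in o])
E
```

```text
top [373 182  99  31 823]
0.022 [ 0.6763 -0.1992] [ 0.6759 -0.1995] [ 26.  296.   12.3] [-0.2132  0.977 ] 12.3101 [-0.1482  0.1477 -0.0123  0.0132]
0.008 [ 0.6796 -0.2023] [ 0.6791 -0.2026] [ 26.  299.   12.3] [-0.2132  0.977 ] 12.3101 [-0.1498  0.1493 -0.0125  0.0133]
top [ 372  211  115   31 1313]
0.022 [ 0.5892 -0.2159] [ 0.589  -0.2161] [ 44.  343.   10.3] [-0.18    0.9837] 10.3669 [-0.1714  0.1712 -0.0216  0.0221]
0.008 [ 0.5916 -0.2191] [ 0.5913 -0.2193] [ 44.  346.   10.3] [-0.18    0.9837] 10.3669 [-0.1732  0.173  -0.0218  0.0223]
side [333 136  23  80 951]
0.022 [ 0.5864 -0.2042] [ 0.5883 -0.2142] [ 44.  353.   10.4] [-0.1816  0.9834] 10.4612 [-0.1865  0.1662 -0.0219  0.0217]
0.008 [ 0.5907 -0.2193] [ 0.5927 -0.2294] [ 44.  358.   10.4] [-0.1816  0.9834] 10.4612 [-0.1894  0.1688 -0.0222  0.0221]
side [303 141  22  68 578]
0.022 [ 0.6701 -0.1741] [ 0.6723 -0.1843] [ 25.  299.   12.4] [-0.2142  0.9768] 12.3701 [-0.16    0.1391 -0.0126  0.0125]
0.008 [ 0.6757 -0.1887] [ 0.678  -0.1991] [ 25.  304.   12.4] [-0.2142  0.9768] 12.3701 [-0.1625  0.1413 -0.0128  0.0127]
```

Request:
move_arm(
  steps=[
    [0.64, 0.77, 0, 0, 0, 0.83],
    [0.64, 0.77, 0, 0, 0, 0.83],
    [0.64, 0.77, 0, 0, 0, 0.83],
    [0.64, 0.77, 0, 0, 0, 0.83],
    [0.64, 0.77, 0, 0, 0, 0.83],
  ],
  claw=0,
)

```text
time_s: 2.4
tool_pos: [0.3592, -0.4926, 0.303]
tcp_rot: [[0.448, 0.894, 0.0], [0.894, -0.448, 0.0], [0.0, 0.0, -1.0]]
contact_force: [-1.3, -0.6, 0.2]
opening: 0.093
```

Request:
move_arm(
  steps=[
    [0.64, 0.77, 0, 0, 0, 0.83],
    [0.64, 0.77, 0, 0, 0, 0.83],
    [0.64, 0.77, 0, 0, 0, 0.83],
    [0.64, 0.77, 0, 0, 0, 0.83],
    [0.64, 0.77, 0, 0, 0, 0.83],
  ],
)

```text
time_s: 2.9
tool_pos: [0.4358, -0.4001, 0.3029]
tcp_rot: [[-0.186, 0.983, 0.0], [0.983, 0.186, 0.0], [0.0, 0.0, -1.0]]
contact_force: [-0.4, -0.3, 0.2]
opening: 0.0933
```

Request:
move_arm(
  steps=[
    [0.64, 0.77, 0, 0, 0, 0],
    [0.64, 0.77, 0, 0, 0, 0],
    [0.64, 0.77, 0, 0, 0, 0],
    [0.64, 0.77, 0, 0, 0, 0],
  ],
)

```text
time_s: 3.3
tool_pos: [0.5147, -0.3042, 0.3031]
tcp_rot: [[-0.188, 0.982, 0.002], [0.982, 0.188, 0.002], [0.002, 0.003, -1.0]]
contact_force: [-0.8, 0.3, 0.4]
opening: 0.0933
```

Request:
move_arm(
  steps=[
    [0.64, 0.77, 0, 0, 0, 0],
    [0.64, 0.77, 0, 0, 0, 0],
    [0.64, 0.77, 0, 0, 0, 0],
    [0.64, 0.77, 0, 0, 0, 0],
  ],
)

```text
time_s: 3.7
tool_pos: [0.59, -0.2136, 0.3027]
tcp_rot: [[-0.185, 0.983, 0.001], [0.983, 0.185, 0.002], [0.001, 0.001, -1.0]]
contact_force: [-0.6, 0.3, 0.6]
opening: 0.0928
```

```bash
python3 - <<'E'
from seg import *
s=arm.state(); p=arm.camera('wrist'); save(p,'wrist2'); pickle.dump((s,p),open('wrist2.pkl','wb'))
print(s['time_s'],s['tool_pos'],s['joint_pos'])
print(arm.tip_of('pin_center',p)[:2])
print(proj(p,[.589,-.2155,.022],s))
E
```

```text
3.7 [ 0.59004937 -0.21360115  0.3026743 ] [ 0.53358052  0.60298076 -0.37811207  1.48649533  0.23553374  1.09679323
  0.29415789]
[{'xy': [324.7, 214.8], 'conf': 0.66}]
[324.12731539 216.14360779]
```

View pics/wrist2.png

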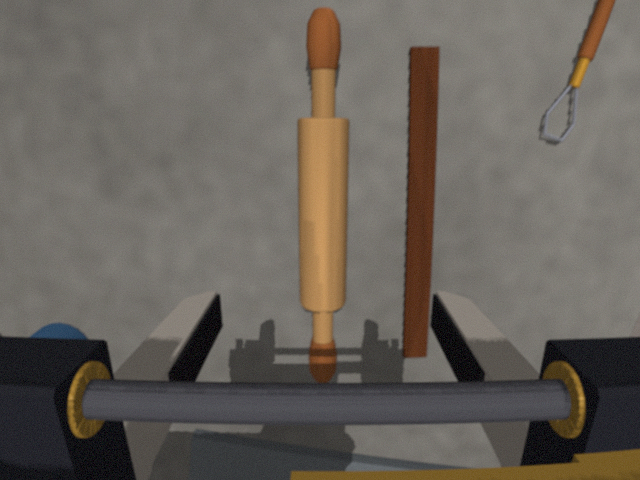

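The wrist view has the pin centred between the fingers at column 324, body in rows 118 to 310. The strip is clear on the right at column 420. Measuring precisely before I descend.

```bash
python3 - <<'E'
from seg import *
s,p=pickle.load(open('wrist2.pkl','rb'))
hsv=cv2.cvtColor(p['frame'],cv2.COLOR_RGB2HSV)
m=(hsv[...,1]>75)&(hsv[...,2]>60); 
L=[]
for r in range(20,370,10):
    c=np.nonzero(m[r,270:380])[0]
    if len(c)>5: 
        a,b=c.min()+270,c.max()+270
        X=onz(p,((a+b)/2,r),.022,s); L.append(X[:2]); print(r,a,b,np.round(X,4))
L=np.array(L); A=np.polyfit(L[:,1],L[:,0],1); print(A,np.degrees(np.arctan(-A[0])), np.polyval(A,-.2155))
for uv in [(323,118),(323,310),(323,8),(323,382)]: print(np.round(onz(p,uv,.022,s),4),np.round(onz(p,uv,.044,s),4))
E
```

```text
20 309 337 [ 0.5583 -0.0563  0.022 ]
30 307 339 [ 0.5597 -0.0638  0.022 ]
40 307 339 [ 0.5611 -0.0714  0.022 ]
50 307 339 [ 0.5625 -0.079   0.022 ]
60 308 337 [ 0.5635 -0.0867  0.022 ]
70 311 336 [ 0.5658 -0.0943  0.022 ]
80 311 335 [ 0.5668 -0.1022  0.022 ]
90 311 334 [ 0.5679 -0.1101  0.022 ]
100 312 334 [ 0.5698 -0.1179  0.022 ]
110 312 334 [ 0.5713 -0.1259  0.022 ]
120 298 347 [ 0.5723 -0.134   0.022 ]
130 298 348 [ 0.5743 -0.142   0.022 ]
140 298 347 [ 0.5754 -0.1503  0.022 ]
150 298 347 [ 0.5769 -0.1586  0.022 ]
160 298 347 [ 0.5785 -0.1669  0.022 ]
170 298 347 [ 0.5801 -0.1754  0.022 ]
180 298 347 [ 0.5816 -0.184   0.022 ]
190 298 347 [ 0.5833 -0.1926  0.022 ]
200 299 346 [ 0.5849 -0.2014  0.022 ]
210 299 346 [ 0.5865 -0.2103  0.022 ]
220 299 346 [ 0.5882 -0.2193  0.022 ]
230 299 346 [ 0.5899 -0.2284  0.022 ]
240 299 346 [ 0.5916 -0.2376  0.022 ]
250 299 345 [ 0.5929 -0.2471  0.022 ]
260 299 345 [ 0.5947 -0.2566  0.022 ]
270 299 345 [ 0.5965 -0.2662  0.022 ]
280 300 345 [ 0.5988 -0.2759  0.022 ]
290 300 345 [ 0.6006 -0.2859  0.022 ]
300 300 344 [ 0.602  -0.2961  0.022 ]
310 308 336 [ 0.6039 -0.3064  0.022 ]
320 313 332 [ 0.6063 -0.3168  0.022 ]
330 313 332 [ 0.6083 -0.3274  0.022 ]
340 311 333 [ 0.6098 -0.3384  0.022 ]
350 309 336 [ 0.6124 -0.3494  0.022 ]
360 309 336 [ 0.6145 -0.3606  0.022 ]
[-0.18360017  0.54793084] 10.403648399654934 0.5874966803386973
[ 0.5725 -0.1323  0.022 ] [ 0.5726 -0.1325  0.044 ]
[ 0.6049 -0.3062  0.022 ] [ 0.603  -0.2959  0.044 ]
[ 0.5566 -0.0473  0.022 ] [ 0.5577 -0.0527  0.044 ]
[ 0.6197 -0.3861  0.022 ] [ 0.617  -0.3709  0.044 ]
```

Request:
move_arm(
  steps=[
    [-0.01, -0.02, -0.4, 0, 0, 0],
    [-0.01, -0.02, -0.8, 0, 0, 0],
    [-0.01, -0.02, -0.9, 0, 0, 0],
    [-0.01, -0.02, -0.9, 0, 0, 0],
  ],
  claw=0,
  force=50,
)

```text
time_s: 4.2
tool_pos: [0.5854, -0.2211, 0.193]
tcp_rot: [[-0.176, 0.984, -0.005], [0.984, 0.176, -0.0], [0.001, -0.005, -1.0]]
contact_force: [-0.1, -0.5, 0.4]
opening: 0.093
```

Request:
move_arm(
  steps=[
    [0, 0, -0.3, 0, 0, 0],
    [0, 0, -0.5, 0, 0, 0],
    [0, 0, -0.7, 0, 0, 0],
    [0, 0, -0.88, 0, 0, 0],
    [0, 0, -0.88, 0, 0, 0],
  ],
)

```text
time_s: 4.7
tool_pos: [0.5871, -0.2198, 0.089]
tcp_rot: [[-0.179, 0.984, -0.001], [0.984, 0.179, -0.001], [-0.0, -0.002, -1.0]]
contact_force: [-0.6, 0.4, 0.4]
opening: 0.0929
```

Request:
move_arm(
  steps=[
    [0, 0, 0, 0, 0, 0],
    [0, 0, 0, 0, 0, 0],
    [0, 0, 0, 0, 0, 0],
    [0, 0, 0, 0, 0, 0],
    [0, 0, 0, 0, 0, 0],
  ],
  claw=1,
  force=50,
)

```text
time_s: 5.2
tool_pos: [0.5877, -0.2188, 0.0898]
tcp_rot: [[-0.18, 0.984, 0.001], [0.984, 0.18, -0.0], [-0.001, 0.001, -1.0]]
contact_force: [-0.8, -0.6, -0.1]
opening: 0.0574
```

Request:
move_arm(
  steps=[
    [0, 0, 0, 0, 0, 0],
    [0, 0, 0, 0, 0, 0],
    [0, 0, 0, 0, 0, 0],
  ],
)

```text
time_s: 5.5
tool_pos: [0.5878, -0.2186, 0.0893]
tcp_rot: [[-0.18, 0.984, 0.001], [0.984, 0.18, 0.0], [-0.0, 0.001, -1.0]]
contact_force: [0.8, 0.9, -0.2]
opening: 0.0429
```

Request:
move_arm(
  steps=[
    [0, 0, 0.1, 0, 0, 0],
    [0, 0, 0.4, 0, 0, 0],
    [0, 0, 0.8, 0, 0, 0],
    [0, 0, 1, 0, 0, 0],
    [0, 0, 1, 0, 0, 0],
  ],
)

```text
time_s: 6.0
tool_pos: [0.5893, -0.219, 0.2138]
tcp_rot: [[-0.18, 0.984, 0.008], [0.984, 0.18, -0.003], [-0.004, 0.008, -1.0]]
contact_force: [0.4, -0.6, -2.2]
opening: 0.043
```

```bash
python3 - <<'E'
from seg import *
for n in ('top','side'):
    s=arm.state(); p=arm.camera(n); save(p,n+'3'); pickle.dump((s,p),open(n+'3.pkl','wb'))
    print(s['opening'],s['tool_pos'],s['contact_force'])
    c=np.array(proj(p,[.523,.24,.04])).astype(int); x0,y0=c-[80,60]
    im=p['frame'][y0:y0+120,x0:x0+160]
    cv2.imwrite(f'pics/{n}3z.png',cv2.cvtColor(cv2.resize(im,None,fx=5,fy=5,interpolation=cv2.INTER_CUBIC),cv2.COLOR_RGB2BGR)); print(x0,y0)
E
```

```text
0.042967920830426456 [ 0.58933604 -0.21899085  0.21382667] [ 0.43560971 -0.56088734 -2.16219261]
192 191
0.043128404035717695 [ 0.58777193 -0.21883093  0.21091207] [-1.02830664 -0.210263   -3.45671766]
231 237
```

View pics/top3z.png

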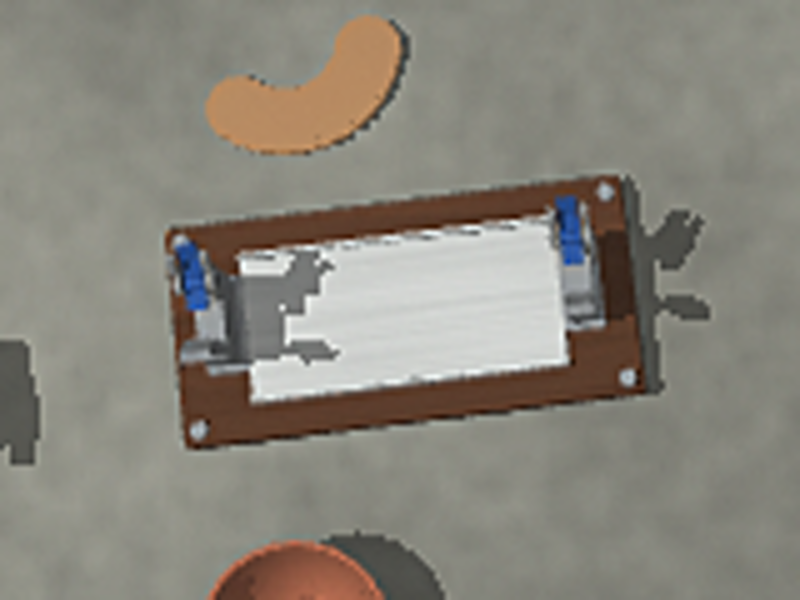

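View pics/side3z.png

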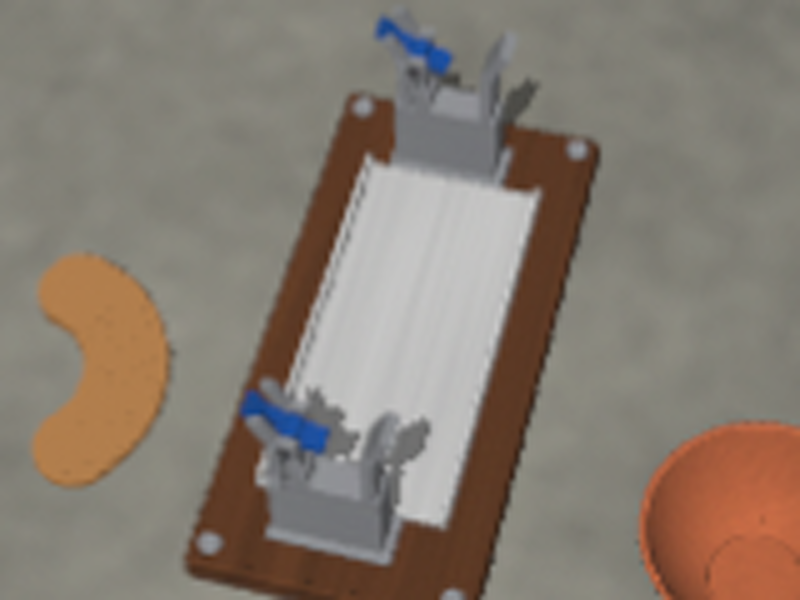

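View pics/side3.png

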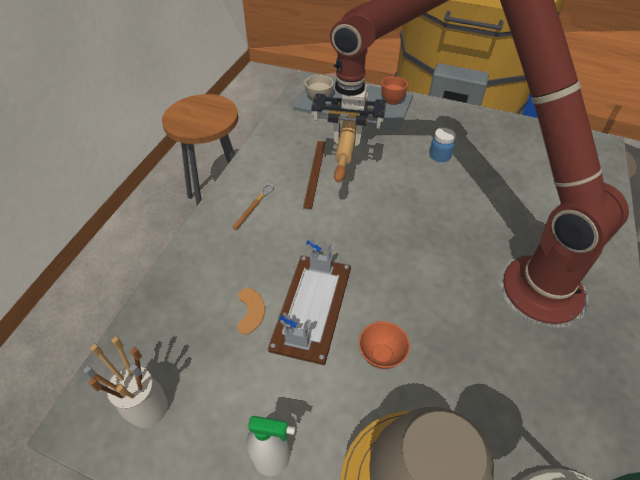

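```bash
python3 - <<'E'
from seg import *
for n,off,pts in [('top',(192,191),[(180,243),(605,192),(627,377),(198,430)]),('side',(231,237),[(362,105),(577,149),(452,597),(208,543)])]:
    s,p=pickle.load(open(n+'3.pkl','rb'))
    P=[]
    g=cv2.cvtColor(p['frame'],cv2.COLOR_RGB2GRAY).astype(float)
    hsv=cv2.cvtColor(p['frame'],cv2.COLOR_RGB2HSV)
    for a in pts:
        u=np.array(a)/5-0.4+np.array(off); c=np.round(u).astype(int)
        w=g[c[1]-3:c[1]+4,c[0]-3:c[0]+4]; sat=hsv[c[1]-3:c[1]+4,c[0]-3:c[0]+4,1]
        wt=np.clip(w-110,0,None)*(sat<70); yy,xx=np.mgrid[-3:4,-3:4]
        uv=c+[(wt*xx).sum()/wt.sum(),(wt*yy).sum()/wt.sum()]
        X=onz(p,uv,.0195); P.append(X[:2]); print(n,np.round(u,1),np.round(uv,1),np.round(X,4))
    P=np.array(P); print('center',P.mean(0)); 
    print([np.linalg.norm(P[i]-P[(i+1)%4]).round(4) for i in range(4)])
    # order: along
    d=(P[0]-P[1]+P[3]-P[2]) if n=='top' else (P[3]-P[0]+P[2]-P[1]); print('yaw',np.degrees(np.arctan2(-d[0],d[1])))
    # board mask
    c=proj(p,[.523,.24,.018]).astype(int)
    m=((hsv[...,1]>90)&(hsv[...,2]<130)&(hsv[...,0]<20)).astype(np.uint8); r=np.zeros_like(m); r[c[1]-75:c[1]+75,c[0]-60:c[0]+60]=1; m*=r
    k,lab,stt,_=cv2.connectedComponentsWithStats(m); i=1+np.argmax(stt[1:,4]); print(stt[i])
    o=axisline(p,s,lab==i,.018); print('board',*[np.round(x,4) for x in o])
E
```

```text
top [227.6 239.2] [226.8 238.8] [0.5652 0.3755 0.0195]
top [312.6 229. ] [312.9 228.6] [0.5894 0.123  0.0195]
top [317. 266.] [317.1 266. ] [0.4794 0.1131 0.0195]
top [231.2 276.6] [230.5 277.1] [0.453  0.3642 0.0195]
center [0.52174339 0.2439582 ]
[np.float64(0.2536), np.float64(0.1104), np.float64(0.2525), np.float64(0.1127)]
yaw 5.7320871337820405
[ 225  226   96   55 1478]
board [0.5145 0.2322] [0.5209 0.2426] [129.  268.    5.7] [-0.1351  0.9908] 7.7654 [-0.1259  0.1449 -0.076   0.0609]
side [303.  257.6] [303.3 257.4] [0.5883 0.1234 0.0195]
side [346.  266.4] [346.3 265.5] [0.4787 0.111  0.0195]
side [321. 356.] [321.1 356.5] [0.4543 0.3626 0.0195]
side [272.2 345.2] [272.4 345.1] [0.5634 0.3734 0.0195]
center [0.52117323 0.24262327]
[np.float64(0.1103), np.float64(0.2528), np.float64(0.1096), np.float64(0.2513)]
yaw 5.604331574313595
[ 268  262   83  103 1768]
board [0.4916 0.2928] [0.5191 0.2481] [129.  272.    5.6] [0.1675 0.9859] -9.6416 [-0.1843  0.1065 -0.0815  0.0621]
```

The pin is held and hanging level. From the screw heads in both views, the rack centre is about (0.521, 0.243), yaw 5.7°. Carrying the pin over at a safe height.

Request:
move_arm(
  steps=[
    [-0.05, 0.2, 0.3, 0, 0, 0],
    [-0.1, 0.5, 0.5, 0, 0, 0],
    [-0.14, 0.8, 0.5, 0, 0, -0.05],
    [-0.14, 0.96, 0.5, 0, 0, -0.1],
    [-0.14, 0.96, 0.5, 0, 0, -0.1],
  ],
)

```text
time_s: 6.6
tool_pos: [0.5694, -0.0987, 0.2672]
tcp_rot: [[-0.109, 0.994, -0.005], [0.994, 0.109, 0.003], [0.004, -0.004, -1.0]]
contact_force: [0.1, -0.8, -2.1]
opening: 0.0431
```

Request:
move_arm(
  steps=[
    [-0.04, 0.24, 0, 0, 0, 0],
    [-0.08, 0.5, 0, 0, 0, 0],
    [-0.12, 0.75, 0, 0, 0, 0],
    [-0.14, 0.96, 0, 0, 0, 0],
  ],
)

```text
time_s: 7.0
tool_pos: [0.5527, 0.0117, 0.267]
tcp_rot: [[-0.102, 0.995, -0.005], [0.995, 0.102, -0.001], [-0.0, -0.005, -1.0]]
contact_force: [-0.7, 0.1, -2.5]
opening: 0.0432
```

Request:
move_arm(
  steps=[
    [-0.04, 0.24, 0, 0, 0, 0],
    [-0.08, 0.5, 0, 0, 0, 0],
    [-0.12, 0.75, 0, 0, 0, 0],
    [-0.14, 0.96, 0, 0, 0, 0],
  ],
)

```text
time_s: 7.4
tool_pos: [0.5362, 0.1268, 0.2671]
tcp_rot: [[-0.102, 0.995, -0.004], [0.995, 0.102, -0.002], [-0.001, -0.004, -1.0]]
contact_force: [0.5, 0.3, -2.3]
opening: 0.0432
```

Request:
move_arm(
  steps=[
    [-0.04, 0.3, 0, 0, 0, 0],
    [-0.08, 0.6, 0, 0, 0, 0],
    [-0.12, 0.8, 0, 0, 0, 0],
    [-0.14, 0.96, 0, 0, 0, 0],
    [-0.14, 0.96, 0, 0, 0, 0],
  ],
)

```text
time_s: 7.9
tool_pos: [0.5191, 0.2442, 0.2673]
tcp_rot: [[-0.107, 0.994, -0.004], [0.994, 0.107, 0.0], [0.001, -0.004, -1.0]]
contact_force: [-0.3, -0.4, -2.1]
opening: 0.0434
```

```bash
python3 - <<'E'
from seg import *
for n in ('top','side','wrist'):
    s=arm.state(); p=arm.camera(n); save(p,n+'4'); pickle.dump((s,p),open(n+'4.pkl','wb'))
    print(s['tool_pos'],np.round(s['tcp_rot'],3).tolist())
E
```

```text
[0.51909715 0.24424811 0.2672588 ] [[-0.107, 0.994, -0.004], [0.994, 0.107, 0.0], [0.001, -0.004, -1.0]]
[0.51989904 0.24168248 0.26733102] [[-0.104, 0.995, -0.003], [0.995, 0.104, -0.002], [-0.002, -0.003, -1.0]]
[0.52048898 0.24007156 0.26750682] [[-0.101, 0.995, -0.003], [0.995, 0.101, -0.003], [-0.003, -0.003, -1.0]]
```

View pics/top4.png

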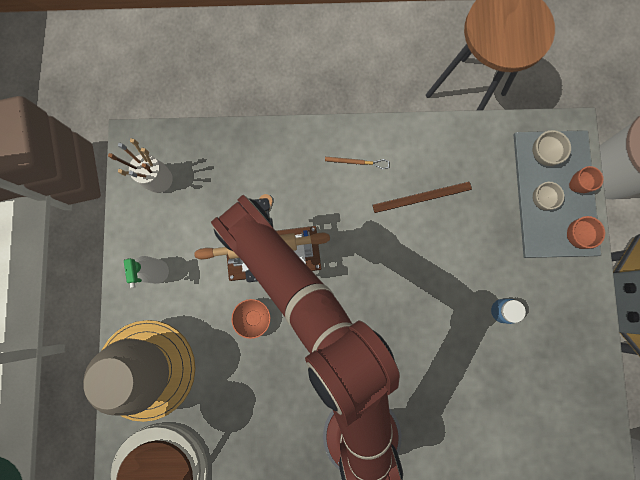

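View pics/side4.png

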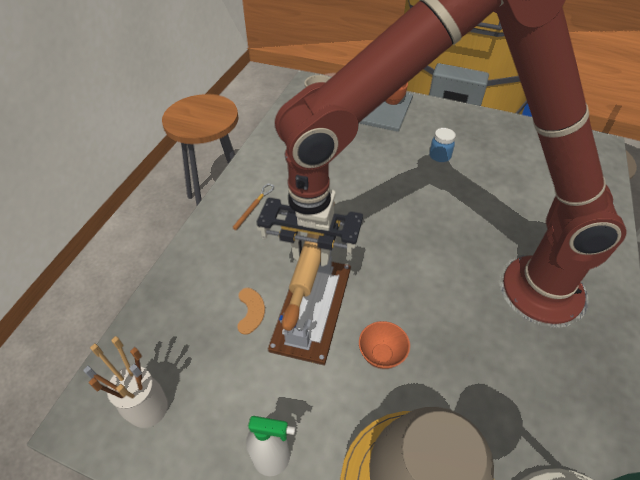

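View pics/wrist4.png

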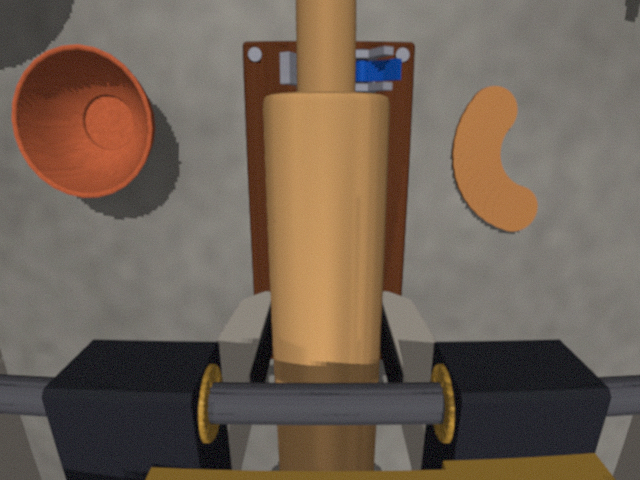

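The wrist view looks right along the pin: screws at (255,54) and (403,54), jaw at (378,70), body end at row 93. I check that against the model.

```bash
python3 - <<'E'
from seg import *
s,p=pickle.load(open('wrist4.pkl','rb'))
for uv in [(255,54),(403,54)]: print('screw',np.round(onz(p,uv,.0195,s),4))
R=np.array(s['tcp_rot']);t=np.array(s['tool_pos'])
# pin midline and yaw in tool frame at depth .0675
hsv=cv2.cvtColor(p['frame'],cv2.COLOR_RGB2HSV); m=(hsv[...,1]>75)&(hsv[...,2]>90)&(hsv[...,0]<25)
T=[]
for r in list(range(4,40,6))+list(range(100,290,10)):
    row=m[r]; a=325
    while row[a]: a-=1
    b=325
    while row[b]: b+=1
    o,d=ray(p,((a+b)/2,r),s); ol=R.T@(o-t); dl=R.T@d; X=ol+dl*(.0675-ol[2])/dl[2]; T.append(X[:2])
    if r%30==10: print(r,a,b,np.round(X,4))
T=np.array(T); A=np.polyfit(T[:,0],T[:,1],1); print('axis in tool: slope deg',np.degrees(A[0]),'y off',A[1])
for zz in (.0455,.0675):
    o,d=ray(p,(326,92.5),s); ol=R.T@(o-t); dl=R.T@d; print('end x at tooldepth',zz,(ol+dl*(zz-ol[2])/dl[2])[0]-.085)
# seen clip in model
c=np.array([.5214,.2433,.075]); y=np.radians(5.67); ay=np.array([-np.sin(y),np.cos(y),0]); ax=np.array([np.cos(y),np.sin(y),0])
for nm,v in {'jawtip':(.004,.104,.018),'hinge':(.019,.104,.022),'prong top in':(-.012,.104,.026)}.items(): print(nm,proj(p,c+v[0]*ax+v[1]*ay+[0,0,v[2]],s).round(1))
for v in [(-1,1),(1,1)]: print('screw pred',proj(p,c+v[0]*.0552*ax+v[1]*.1263*ay+[0,0,-.0555],s).round(1), np.round(c+v[0]*.0552*ax+v[1]*.1263*ay,4))
E
```

```text
screw [0.4541 0.3625 0.0195]
screw [0.5637 0.3737 0.0195]
10 295 356 [ 0.1158 -0.0004  0.0675]
100 262 389 [ 0.0869 -0.0004  0.0675]
130 262 389 [ 0.0768 -0.0004  0.0675]
160 263 390 [ 0.0664 -0.      0.0675]
190 265 387 [ 0.0556 -0.0002  0.0675]
220 266 385 [ 0.0445 -0.0004  0.0675]
250 267 384 [ 0.0329 -0.0004  0.0675]
280 268 383 [ 0.0207 -0.0004  0.0675]
axis in tool: slope deg 0.021932544327142083 y off -0.0003577372790142456
end x at tooldepth 0.0455 0.0029333521482043518
end x at tooldepth 0.0675 0.004383786433701978
jawtip [336.5  72.5]
hinge [362.8  71.9]
prong top in [308.4  70.9]
screw pred [254.9  52.5] [0.454  0.3635 0.075 ]
screw pred [403.3  53. ] [0.5639 0.3744 0.075 ]
```

Request:
move_arm(
  steps=[
    [0.01, 0, -0.2, 0, 0, 0],
    [0.01, 0, -0.4, 0, 0, 0],
    [0.01, 0, -0.6, 0, 0, 0],
    [0.01, 0, -0.72, 0, 0, 0],
    [0.01, 0, -0.72, 0, 0, 0],
  ],
  force=60,
)

```text
time_s: 8.55
tool_pos: [0.5211, 0.2387, 0.1802]
tcp_rot: [[-0.099, 0.995, -0.005], [0.995, 0.099, -0.005], [-0.004, -0.005, -1.0]]
contact_force: [0.4, 0.1, -2.4]
opening: 0.0427
```

Request:
move_arm(
  steps=[
    [0, 0, 0, 0, 0, 0],
    [0, 0, 0, 0, 0, 0],
  ],
)

```text
time_s: 8.75
tool_pos: [0.5224, 0.2416, 0.1838]
tcp_rot: [[-0.101, 0.995, 0.002], [0.995, 0.101, 0.001], [0.0, 0.002, -1.0]]
contact_force: [-0.1, 0.7, -1.3]
opening: 0.0429
```

```bash
python3 - <<'E'
from seg import *
for n in ('side','wrist'):
    s=arm.state(); p=arm.camera(n); save(p,n+'5'); pickle.dump((s,p),open(n+'5.pkl','wb'))
    print(s['tool_pos'],np.round(s['tcp_rot'],3).tolist(),s['contact_force'])
c=proj(pickle.load(open('side5.pkl','rb'))[1],[.52,.24,.08]).astype(int)
im=cv2.imread('pics/side5.png')[c[1]-75:c[1]+75,c[0]-100:c[0]+100]; cv2.imwrite('pics/side5z.png',cv2.resize(im,None,fx=4,fy=4,interpolation=cv2.INTER_CUBIC))
E
```

```text
[0.52238659 0.24159418 0.18378285] [[-0.101, 0.995, 0.002], [0.995, 0.101, 0.001], [0.0, 0.002, -1.0]] [-0.06425935  0.71560664 -1.29454496]
[0.52225226 0.24186576 0.1838584 ] [[-0.101, 0.995, 0.002], [0.995, 0.101, 0.001], [0.001, 0.002, -1.0]] [ 0.27241742  0.0819854  -2.29589446]
```

View pics/side5z.png

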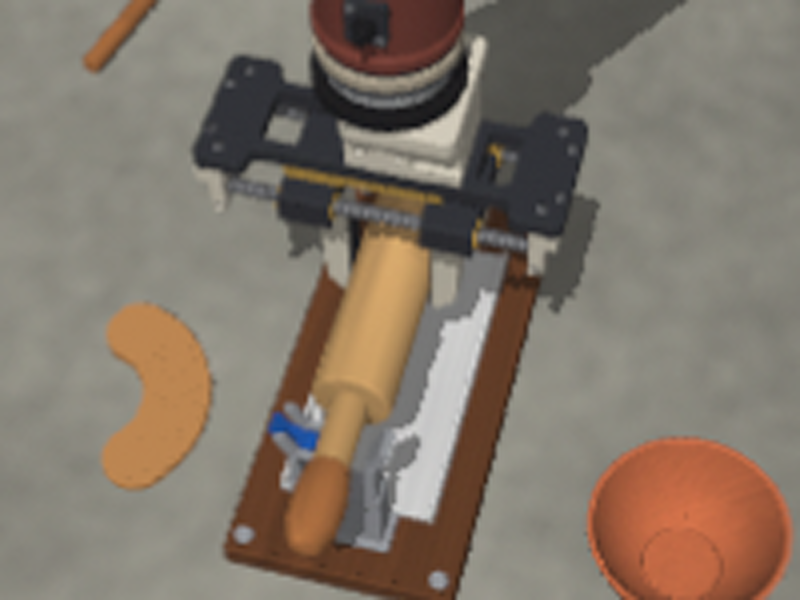

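View pics/wrist5.png

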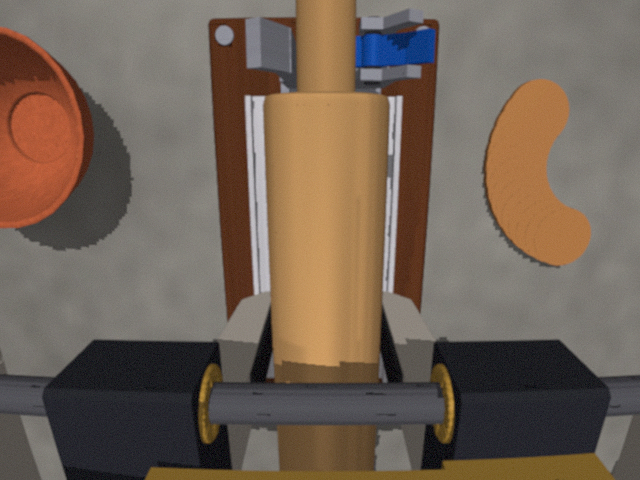

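Request:
move_arm(
  steps=[
    [0, -0.01, -0.06, 0, 0, 0],
    [0, -0.01, -0.12, 0, 0, 0],
    [0, -0.01, -0.17, 0, 0, 0],
    [0, -0.01, -0.22, 0, 0, 0],
    [0, -0.01, -0.22, 0, 0, 0],
  ],
)

```text
time_s: 9.35
tool_pos: [0.5193, 0.2411, 0.1557]
tcp_rot: [[-0.102, 0.995, -0.005], [0.995, 0.102, -0.001], [-0.001, -0.005, -1.0]]
contact_force: [-4.9, -0.1, 2.0]
opening: 0.0425
```

Request:
move_arm(
  steps=[
    [0.02, 0, -0.04, 0, 0, 0],
    [0.02, 0, -0.08, 0, 0, 0],
    [0.02, 0, -0.11, 0, 0, 0],
    [0.02, 0, -0.11, 0, 0, 0],
    [0.02, 0, -0.11, 0, 0, 0],
  ],
)

```text
time_s: 9.85
tool_pos: [0.5237, 0.2406, 0.1426]
tcp_rot: [[-0.102, 0.995, -0.001], [0.995, 0.102, -0.001], [-0.0, -0.001, -1.0]]
contact_force: [-2.0, -0.1, -2.5]
opening: 0.0429
```

Request:
move_arm(
  steps=[
    [-0.015, 0, -0.01, 0, 0, 0],
    [-0.015, 0, -0.02, 0, 0, 0],
    [-0.015, 0, -0.02, 0, 0, 0],
  ],
)

```text
time_s: 10.15
tool_pos: [0.5232, 0.2406, 0.1422]
tcp_rot: [[-0.102, 0.995, 0.003], [0.995, 0.102, -0.0], [-0.0, 0.003, -1.0]]
contact_force: [-2.2, -1.7, 5.5]
opening: 0.0432
```

```bash
python3 - <<'E'
from seg import *
for n in ('side','wrist'):
    s=arm.state(); p=arm.camera(n); save(p,n+'6'); pickle.dump((s,p),open(n+'6.pkl','wb'))
    print(s['tool_pos'],np.round(s['tcp_rot'],3).tolist(),s['contact_force'])
c=proj(pickle.load(open('side6.pkl','rb'))[1],[.52,.24,.08]).astype(int)
im=cv2.imread('pics/side6.png')[c[1]-75:c[1]+75,c[0]-100:c[0]+100]; cv2.imwrite('pics/side6z.png',cv2.resize(im,None,fx=4,fy=4,interpolation=cv2.INTER_CUBIC))
E
```

```text
[0.52315354 0.24064603 0.14220048] [[-0.102, 0.995, 0.003], [0.995, 0.102, -0.0], [-0.0, 0.003, -1.0]] [-2.23237199 -1.71027881  5.45536427]
[0.52315074 0.24064377 0.14218766] [[-0.102, 0.995, 0.003], [0.995, 0.102, -0.0], [-0.0, 0.003, -1.0]] [-2.68298387 -1.4278819   5.73478803]
```

View pics/side6z.png

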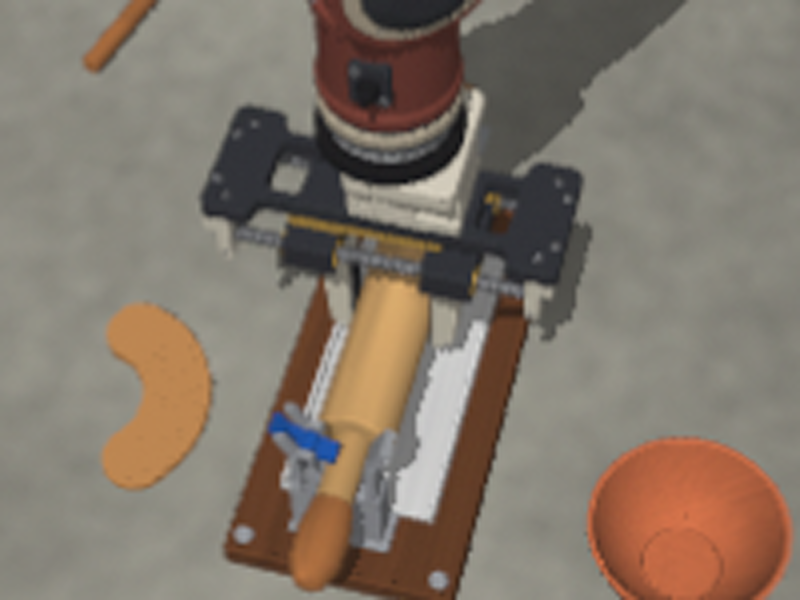

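View pics/wrist6.png

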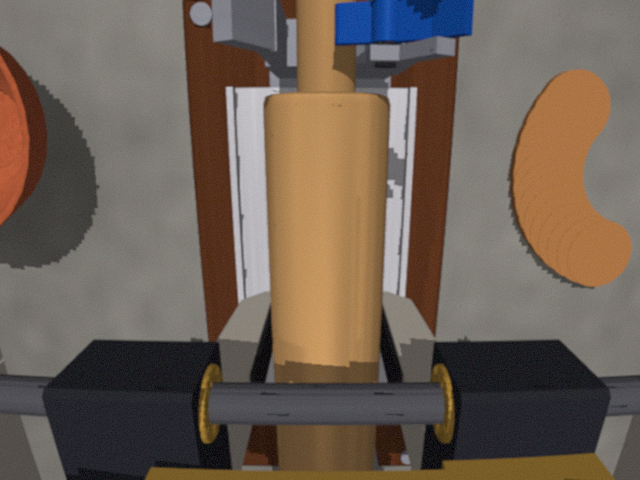

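The +y jaw is shut over its neck and the floor is pushing back with about 8 N. I press slightly more so the unseen -y neck is also home.

Request:
move_arm(
  steps=[
    [-0.01, 0, -0.015, 0, 0, 0],
    [-0.01, 0, -0.03, 0, 0, 0],
    [-0.01, 0, -0.03, 0, 0, 0],
  ],
)

```text
time_s: 10.55
tool_pos: [0.5229, 0.2407, 0.142]
tcp_rot: [[-0.101, 0.995, 0.006], [0.995, 0.102, -0.0], [-0.001, 0.006, -1.0]]
contact_force: [-4.4, -5.4, 24.3]
opening: 0.0431
```

Request:
move_arm(
  steps=[
    [0.01, 0, 0.02, 0, 0, 0],
    [0.01, 0, 0.04, 0, 0, 0],
    [0.01, 0, 0.04, 0, 0, 0],
  ],
)

```text
time_s: 10.85
tool_pos: [0.5227, 0.2414, 0.1423]
tcp_rot: [[-0.103, 0.995, 0.002], [0.995, 0.103, 0.001], [0.001, 0.002, -1.0]]
contact_force: [0.4, 0.2, 0.7]
opening: 0.0431
```

Request:
move_arm(
  steps=[
    [0, 0, 0, 0, 0, 0],
    [0, 0, 0, 0, 0, 0],
    [0, 0, 0, 0, 0, 0],
    [0, 0, 0, 0, 0, 0],
    [0, 0, 0, 0, 0, 0],
  ],
  claw=0,
)

```text
time_s: 11.35
tool_pos: [0.522, 0.241, 0.1418]
tcp_rot: [[-0.102, 0.995, -0.0], [0.995, 0.102, 0.0], [0.0, -0.0, -1.0]]
contact_force: [-0.0, -0.6, -0.5]
opening: 0.0784
```

Request:
move_arm(
  steps=[
    [0, 0, 0, 0, 0, 0],
    [0, 0, 0, 0, 0, 0],
    [0, 0, 0, 0, 0, 0],
  ],
)

```text
time_s: 11.65
tool_pos: [0.522, 0.2409, 0.1419]
tcp_rot: [[-0.102, 0.995, -0.0], [0.995, 0.102, 0.0], [0.0, -0.0, -1.0]]
contact_force: [0.1, 0.7, -0.7]
opening: 0.0925
```

Released. Lift straight up, then move aside for a view.

Request:
move_arm(
  steps=[
    [0, 0, 0.1, 0, 0, 0],
    [0, 0, 0.3, 0, 0, 0],
    [0, 0, 0.6, 0, 0, 0],
    [0, 0, 1, 0, 0, 0],
    [0, 0, 1, 0, 0, 0],
  ],
)

```text
time_s: 12.15
tool_pos: [0.5247, 0.2432, 0.2695]
tcp_rot: [[-0.102, 0.995, 0.013], [0.995, 0.102, 0.007], [0.006, 0.014, -1.0]]
contact_force: [0.4, 0.1, 0.2]
opening: 0.0929
```

Request:
move_arm(
  steps=[
    [0, -0.3, 0.3, 0, 0, 0],
    [0, -0.6, 0.5, 0, 0, 0],
    [0, -1, 0.5, 0, 0, 0],
    [0, -1, 0.5, 0, 0, 0],
  ],
)

```text
time_s: 12.55
tool_pos: [0.523, 0.1123, 0.3227]
tcp_rot: [[-0.089, 0.996, 0.001], [0.996, 0.089, -0.007], [-0.007, 0.001, -1.0]]
contact_force: [0.2, -0.1, -1.1]
opening: 0.0929
```

Request:
move_arm(
  steps=[
    [0, -0.4, 0, 0, 0, 0],
    [0, -0.8, 0, 0, 0, 0],
    [0, -1, 0, 0, 0, 0],
    [0, -1, 0, 0, 0, 0],
  ],
)

```text
time_s: 12.95
tool_pos: [0.5218, -0.0039, 0.3217]
tcp_rot: [[-0.094, 0.996, -0.001], [0.996, 0.094, -0.003], [-0.003, -0.001, -1.0]]
contact_force: [0.2, 0.3, 0.8]
opening: 0.0933
```

Request:
move_arm(
  steps=[
    [0, -0.4, 0, 0, 0, 0],
    [0, -0.8, 0, 0, 0, 0],
    [0, -1, 0, 0, 0, 0],
    [0, -1, 0, 0, 0, 0],
    [0, -1, 0, 0, 0, 0],
  ],
)

```text
time_s: 13.45
tool_pos: [0.5223, -0.1169, 0.3219]
tcp_rot: [[-0.104, 0.995, 0.0], [0.995, 0.104, 0.002], [0.002, 0.0, -1.0]]
contact_force: [-0.6, 1.4, 0.5]
opening: 0.0929
```

```bash
python3 - <<'E'
from seg import *
for n in ('top','side','wrist'):
    s=arm.state(); p=arm.camera(n); save(p,n+'7'); pickle.dump((s,p),open(n+'7.pkl','wb'))
    if n!='wrist':
        c=proj(p,[.52,.24,.08]).astype(int)
        im=p['frame'][c[1]-75:c[1]+75,c[0]-100:c[0]+100][...,::-1]; cv2.imwrite(f'pics/{n}7z.png',cv2.resize(im,None,fx=4,fy=4,interpolation=cv2.INTER_CUBIC))
    q=arm.tip_of('pin_center',p)
    if q: print(n,q[0],onz(p,q[0]['xy'],.075,s),proj(p,[.5214,.2430,.075],s))
print(s['time_s'],s['tool_pos'])
E
```

```text
top {'xy': [269.0, 250.4], 'conf': 0.7} [0.52141528 0.24535204 0.075     ] [269.8428977  250.38560614]
side {'xy': [309.6, 288.2], 'conf': 0.91} [0.52578835 0.24026254 0.075     ] [311.00281245 289.70937817]
13.65 [ 0.52231678 -0.11642319  0.32212168]
```

View pics/top7z.png

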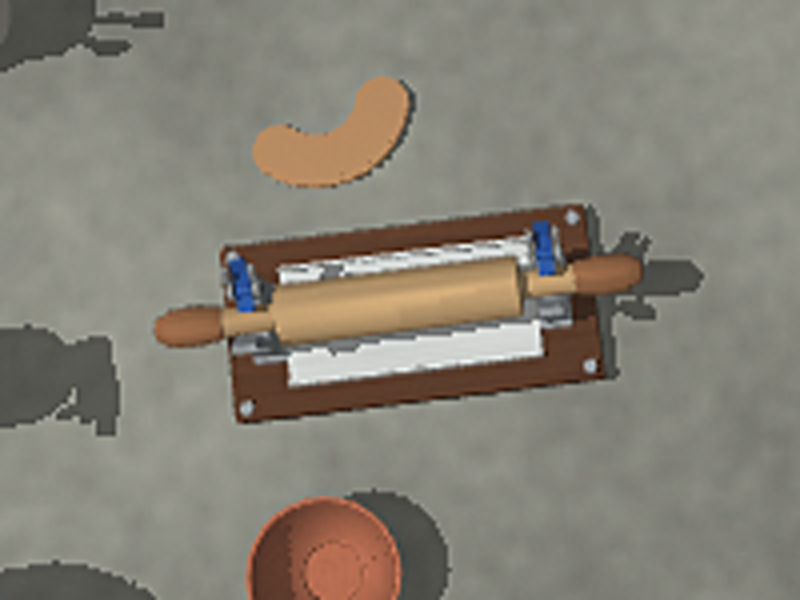

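View pics/side7z.png

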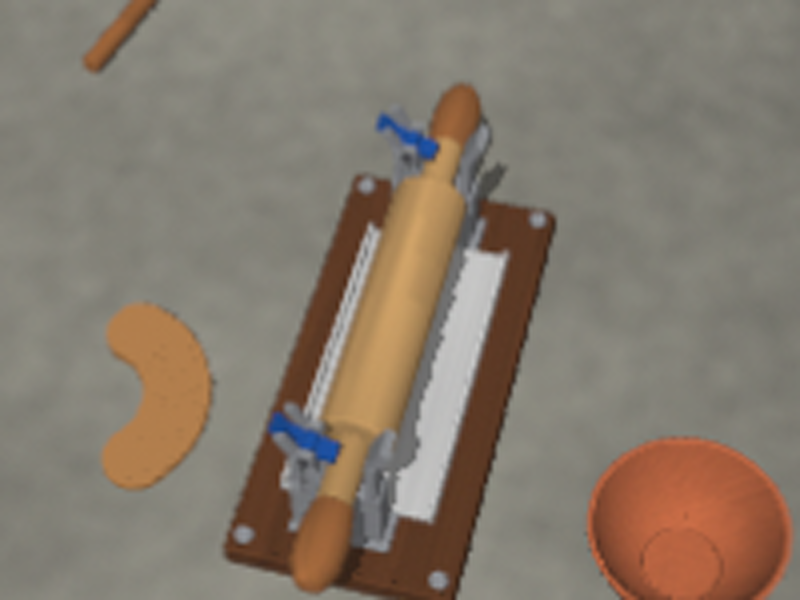

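View pics/wrist7.png

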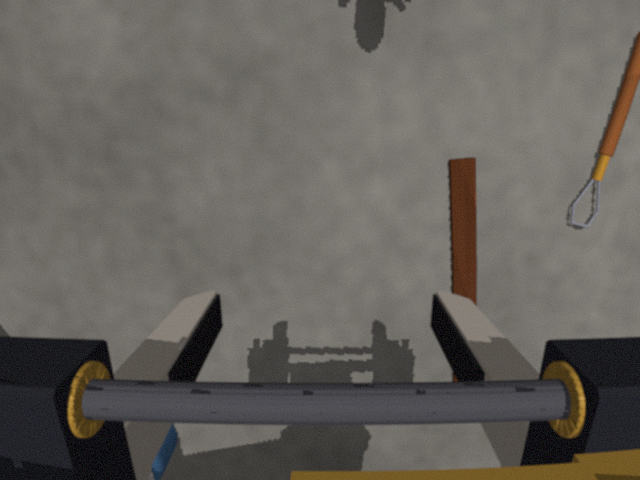

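Both blue jaws lie over the necks in both views: top zoom (242,283) and (543,247), side zoom (305,437) and (408,135). As a last check, I compare the jaws' blue pixels with the shut jaws from before, and measure the pin's pose.

```bash
python3 - <<'E'
from seg import *
for n in ('top','side'):
    B=[]
    for k in '37':
        s,p=pickle.load(open(n+k+'.pkl','rb')); hsv=cv2.cvtColor(p['frame'],cv2.COLOR_RGB2HSV)
        c=proj(p,[.5214,.243,.075]).astype(int); r=np.zeros((480,640),bool); r[c[1]-75:c[1]+75,c[0]-70:c[0]+70]=1
        b=((hsv[...,0]>105)&(hsv[...,0]<125)&(hsv[...,1]>150)&r); B.append(b)
        kk,lab,stt,cen=cv2.connectedComponentsWithStats(b.astype(np.uint8)); print(n,k,[(stt[i].tolist(),cen[i].round(1).tolist()) for i in range(1,kk) if stt[i,4]>5])
    print('iou',(B[0]&B[1]).sum()/(B[0]|B[1]).sum())
    # body axis: pale wood
    m=((hsv[...,0]<22)&(hsv[...,1]>75)&(hsv[...,2]>135)&r).astype(np.uint8)
    kk,lab,stt,_=cv2.connectedComponentsWithStats(m)
    cc=[i for i in range(1,kk) if lab[c[1]-4:c[1]+5,c[0]-4:c[0]+5].ravel().tolist().count(i)>10]
    mm=np.isin(lab,cc)&(hsv[...,1]<150)
    cnt=max(cv2.findContours(mm.astype(np.uint8),0,2)[0],key=cv2.contourArea); print(n,stt[cc].tolist())
    o=axisline(p,s,mm,.075); print(*[np.round(x,4) for x in o])
E
```

```text
top 3 [([303, 231, 5, 13, 45], [305.4, 236.9]), ([228, 240, 5, 13, 45], [230.1, 246.2])]
top 7 [([303, 231, 5, 13, 44], [305.4, 236.7]), ([228, 240, 5, 13, 45], [230.1, 246.2])]
iou 0.9888888888888889
top [[209, 240, 91, 21, 1003]]
[0.5209 0.2668] [0.5195 0.2873] [ 39. 252.   5.] [-0.0985  0.9951] 5.6517 [-0.1055  0.1466 -0.0206  0.0193]
side 3 [([307, 241, 14, 10, 39], [314.3, 246.1]), ([280, 316, 17, 11, 70], [288.3, 321.4])]
side 7 [([307, 241, 14, 10, 39], [314.3, 246.1]), ([280, 316, 17, 11, 70], [288.3, 321.4])]
iou 1.0
side [[285, 235, 44, 124, 1603]]
[0.5236 0.2444] [0.5218 0.2623] [ 41. 299.   6.] [-0.099   0.9951] 5.6807 [-0.1316  0.1677 -0.0207  0.0201]
```

```bash
python3 -c "
from rig import arm
print(arm.finish_job()); print(arm.state()['time_s'])"
```

```text
the job is handed in; nothing more can be done
None
the job is handed in; nothing more can be done
```

The rolling pin is in the drying rack with both jaws shut over its necks. I handed the job in at about 13.7 s of the 45 s allowed; the hand-in gives no verdict.

I gripped the pin by its body, carried it over the rack and pressed it down past both jaws. It stopped on a firm seat (up to 24 N). I then eased off, opened the fingers, lifted straight up and moved the arm clear.

**Last checks, all in agreement:**
- **Jaws:** the blue pixels match the shut jaws from before, with an overlap of 0.99 in the top view and 1.00 in the side view.
- **Pin direction:** its axis is at 5.65° to 5.68°, against about 5.67° for the rack.
- **Pin position:** before release it was within about 1 mm of the seat across and 1 to 2 mm along. The network's rougher readings afterwards were 2 to 5 mm off, mostly in the side view.
- **Pin height:** I did not measure it in the pictures. It rests on the firm stop at the expected tool height (0.142 m) and on the jaws being shut.
- **Other things:** I touched none of them, and the pictures show nothing out of place; I did not measure their positions again at the end.

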